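Find the fullest tin in the hob drawer and hold it up

TASK

One of the three identical steel tins at the front of the drawer under the hob is fuller than the others: find by lifting which is heaviest, stand the two lighter ones upright inside the low wooden tray without dropping them, and finish holding the heaviest one up in the gripper, upright and still, with its base more than 20 cm above the table the robot stands on. Do not let go of it at the end; tip no tin over, and leave the jars, the salt pig and the spatula where they are.

Things in the scene. Friction and masses are not known exactly. Their poses are not given: they have to be found in the camera images.
- tin_a: closed square tin, steel with white plastic flip lid, 56 x 56 mm, 78 mm tall, straight rigid sides, standing in a row of three (about 100 mm pitch) in the front of the drawer. Origin: centre of its underside; z up, x and y square to its sides. The three look alike and swap places. The heaviest weighs 370 to 430 g, the other two 90 to 235 g: only lifting tells.
- tin_b: closed square tin, steel with white plastic flip lid, 56 x 56 mm, 78 mm tall, straight rigid sides, standing in a row of three (about 100 mm pitch) in the front of the drawer. Origin: centre of its underside; z up, x and y square to its sides. The three look alike and swap places. The heaviest weighs 370 to 430 g, the other two 90 to 235 g: only lifting tells.
- tin_c: closed square tin, steel with white plastic flip lid, 56 x 56 mm, 78 mm tall, straight rigid sides, standing in a row of three (about 100 mm pitch) in the front of the drawer. Origin: centre of its underside; z up, x and y square to its sides. The three look alike and swap places. The heaviest weighs 370 to 430 g, the other two 90 to 235 g: only lifting tells.
- drawer: light grey drawer, fixed, pulled out towards the robot. Origin: under the box's middle, at table height; x away from the robot, y left. Outside 500 (x) by 344 mm; floor top at z 12 mm; side and back walls 12 mm thick, tops at 80 mm; front panel x -250 to -232 mm, 370 wide, 100 tall, bar handle 40 mm beyond. Tins stand near x -135 mm, the worktop and hob begin at x 250 mm, top at 156 mm.
- riser_front (a point): middle of the front lower edge of the fixed stainless riser, on the drawer floor behind the tins. The riser is 190 mm wide and has three steps, each 70 mm deep, 25, 50 and 75 mm above the drawer floor, rising away from the robot. Two fixed glass jars like the loose ones stand on each of the two upper steps, their tops at most 145 mm above the table.
- tray: low wooden tray, fixed on the table to the right of the drawer. Origin: centre of its underside, at table height. It is 300 mm long (its x) and 150 mm wide (its y) outside, walls 5 mm thick, rim 14 mm above the table; the inner floor is 5 mm above the table. It has room for three tins in a row along its x.
- jar_left: bystander: squat square glass jar with a white flip lid, 48 x 48 mm, 56 mm tall, standing loose on the lowest step of the riser; origin: centre of its underside
- jar_right: bystander: squat square glass jar with a white flip lid, 48 x 48 mm, 56 mm tall, standing loose on the lowest step of the riser; origin: centre of its underside
- salt_pig: bystander: white stoneware salt pig, about 84 mm across and 92 mm tall, standing in the drawer behind the left tin; origin: centre of its underside
- spatula: bystander: small black silicone spatula, 160 mm long, lying on the table beside the left side of the drawer, 15 mm high at most; origin: under its middle
Things that resemble listed ones, but are neither listed nor needed, are in the scene too. Leave any pink look-alike of the tin_b alone. Leave any pink look-alike of the tin_c alone.

How it is judged:
By the outcome, as a careful person would: the job done as asked, in the order asked, and still so for the second after the job is handed in, while the arm keeps its last pose, push and grip.
It also fails if it takes over 72 s, if anything falls off the work surface, if the arm or the gripper's body presses on something with over 40 N, if the wrist force passes 120 N, or if a joint passes its speed limit or range.

ROBOT

A 7-joint arm with a two-finger parallel gripper is mounted at the origin on the work surface. World frame = base frame: x ahead of the robot, y to its left, z up, the work surface at z = 0. Lengths are in m, angles in degrees, forces in N, time in s.
With the tool pointing down it reaches from about 0.425 to 0.875 m from the base axis. Payload 4.7 kg.
Tool frame: the origin (TCP) lies at the very end of the fingers, on their centre line; the grasp point (between the pads) lies 19 mm behind it (env.grasp_offset is the distance from the TCP to the grasp point, in m); z points along the fingers, y is the line along which they close (so a half turn about z gives the same grasp; the last joint's range is limited). The gripper opens to 87 mm and grips with 3 to 60 N. Pads are 19 mm wide; open, the fingers measure 117 mm over their backs; the gripper's body (75 mm by 190 mm) begins 51 mm behind the grasp point.
Start: joints at [-70.411, 18.392, -4.016, 83.108, 1.295, 78.541, -3.26], TCP at [0.209, 0.615, 0.223] pointing down, gripper open.
Joint ranges: [-163.93, 163.93], [-17.29, 119.83], [-79.2, 71.16], [3.27, 140.29], [-89.18, 269.18], [5.43, 117.66], [-154.24, 154.24]. Speed limits (degrees/s): [147.25, 147.25, 180, 180, 180, 180, 180].

INTERFACE

Orientations are given as [roll, pitch, yaw] about the fixed x, y, z axes, in that order (R = Rz(yaw) Ry(pitch) Rx(roll)).
In Python, from cell import env gives the robot as it stands. The module is installed in compiled form; this text tells all that it offers.
- The arm moves only by the tool drive_tool, never from a script. Its argument "moves" is one flat list of numbers, 5 for each row, row after row: the shift along the tool's x, y, z in units of 40 mm (1.0 is 40 mm), then the turn about the tool's z in units of 10 degrees (1.0 is 10 degrees), then the finger opening in mm, from 0 to 87. A call has 1 to 5 rows; each row is the pose to reach, as a shift and turn from the pose commanded when the call began, along the tool's axes at that moment; what a row does not reach only later rows make up. A row lasts 1/8 s, in which the tool goes at most 62.5 mm and 10.7 degrees, less where a joint would pass 70% of its speed; a pose out of reach is approached as far as the arm can. A call with a gripper value outside its range is refused whole. The fingers move at their own pace and stop on an object; "squeeze" is the grip in N (left out, the last holds). Time passes only in rows, so rows that repeat a pose let the fingers close. It gives the time, the measured TCP pose, the force, the opening and the grip force at its end, in the units of the state.
- env.get_obs(): the state, without advancing time (a new reading comes with each control period).
- env.read_camera(name): name is "side" or "top" or "wrist"; returns (picture, depth): 400x640x3 uint8, red, green, blue; 400x640 float32, m along the optical axis (not along the pixel's ray), 0 where there is no reading.
- env.camera_model(name): a dict with "K" (3x3 intrinsics, pixels), "rvec" (rotation vector, rad) and "tvec" (3), from world to camera coordinates, as OpenCV has them; the wrist camera has in their place "tool_from_camera" (4x4, takes a point from camera to tool coordinates, whose origin is the TCP and whose axes are the flange's). Camera axes: x right, y down, z forward; pixel columns grow to the right and rows downward; lengths in m; the calibration is good to about 2 mm. The wrist camera is an equidistant fisheye: a pixel r from the principal point sees the ray r / f radians off the axis. A picture is of the moment at which its call begins: read the wrist's pose just before it. camera_model takes no time and is no camera call.
- env.sign_off(): hands the job in; it is judged then, once.
The state is a dict: "time_s": time; "qpos": joint angles; "joint_velocities": joint speeds; "effort": joint torques, N m; "tool_pos": TCP position; "tool_rot": TCP orientation; "force": force on the tool from outside, world axes, zero at the start; "wrist_torque": the same for the moment, N m; "grip_width": finger opening in m; "grasp_force": force on a finger pad.
Only numpy, scipy, OpenCV 4.12 (cv2) and the standard library are available. Lean on these libraries where they do the work, as an engineer would, in place of code of your own. Each camera call takes 0.05 s, during which the arm holds its last target. There are 200 camera calls.

## Working session

There is one attempt and no reset: what is moved stays moved. The work goes in short steps, Python scripts to look and compute and a tool call to move; the robot and the scene stay as the last step left them, time stands still between calls to the robot, and variables do not carry over. Pictures are saved under pics/ and viewed, at most 10 in all, crops included, and the job is handed in when it is done.

Besides the shell and the picture viewer there is one more tool, called after "Emit:" by a JSON object that holds its "method" and its "body". drive_tool: Moves the arm, as the interface text tells. Its arguments: {"type":"object","properties":{"moves":{"type":"array","items":{"type":"number"}},"squeeze":{"type":"number"}},"required":["moves"]}

```bash
mkdir -p pics; cat > h.py <<'E'
import numpy as np, cv2
from cell import env
from scipy.spatial.transform import Rotation as R
def cam(n):
    o=env.get_obs(); p,d=env.read_camera(n); m=env.camera_model(n)
    return o,p,d,m
def pts(d,m):
    K=np.array(m["K"]); v,u=np.mgrid[0:d.shape[0],0:d.shape[1]]
    X=np.stack([(u-K[0,2])/K[0,0]*d,(v-K[1,2])/K[1,1]*d,d],-1)
    Rm=cv2.Rodrigues(np.array(m["rvec"],float))[0]
    return (X-np.array(m["tvec"]).ravel())@Rm
E
python3 - <<'E'
from h import *
for n in("top","side"):
    o,p,d,m=cam(n); cv2.imwrite(f"pics/{n}0.png",p[...,::-1]); np.save(n,pts(d,m)); np.save(n+"d",d)
print(o)
E
```

```text
{'time_s': 0.05, 'qpos': array([-70.4101086 ,  18.43732794,  -4.01474611,  83.17347184,
         1.29588165,  78.54098658,  -3.26053931]), 'joint_velocities': array([ 0.02463421, -0.04371925,  0.09957374, -0.07496637,  0.02977173,
        0.08544055,  0.0195081 ]), 'effort': array([ 5.32472077e-04, -4.92989337e+01, -4.05884134e-01, -3.13711274e+01,
       -6.41563721e-02,  3.96091409e-02,  4.84144164e-05]), 'tool_pos': array([0.20916642, 0.61485294, 0.22149357]), 'tool_rot': array([-1.79893501e+02,  6.83598378e-03,  1.61218724e+02]), 'force': array([-0.49095958, -0.80443859,  0.59675014]), 'wrist_torque': array([ 0.01690088, -0.03720164, -0.01054874]), 'grasp_force': 0.0, 'grip_width': 0.08719205464527341}
```

View pics/top0.png

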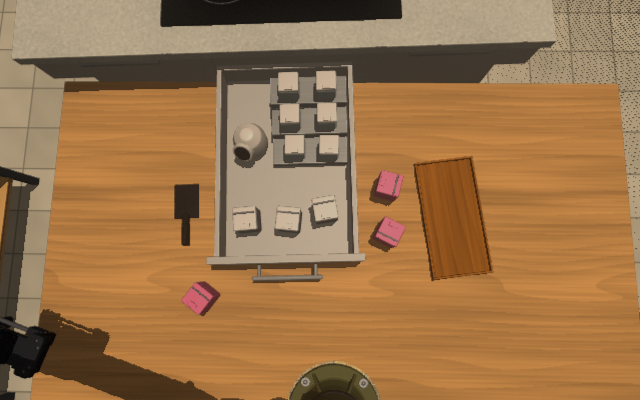

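View pics/side0.png

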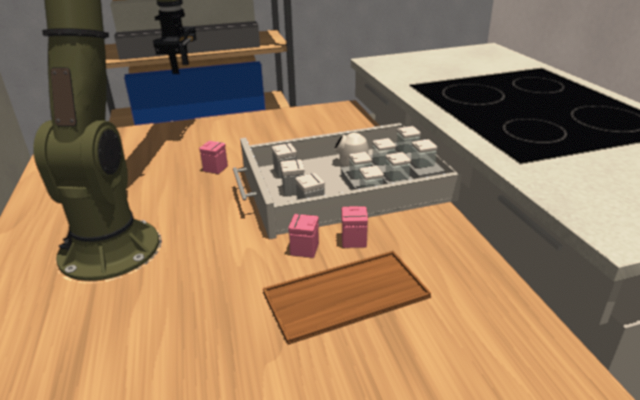

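The top view shows three white-lidded tins in the drawer front at (245,220), (288,220) and (325,209), which are the ones meant. The pink look-alikes at (389,185), (390,232) and (200,298) stay put. The tray is at (453,218), and the jars at (294,147) and (328,147) stand on the lowest step.

```bash
python3 - <<'E'
from h import *
W=np.load("top.npy"); im=cv2.imread("pics/top0.png")
def rect(mask,nm):
    k,l,s,c=cv2.connectedComponentsWithStats(mask.astype(np.uint8))
    i=1+np.argmax(s[1:,4]); P=W[l==i]
    r=cv2.minAreaRect((P[:,:2]*1000).astype(np.float32)); print(nm,s[i],np.round(r[0]),np.round(r[1]),round(r[2],1),np.median(P[:,2]).round(4),np.percentile(P[:,2],[2,98]).round(3))
for n,(u,v) in dict(L=(245,220),M=(288,220),Rr=(325,209),p1=(389,185),p2=(390,232),p3=(200,298),j1=(294,147),j2=(328,147)).items():
    m=np.zeros(W.shape[:2],bool); m[v-19:v+20,u-19:u+20]=1
    zt=np.percentile(W[v-8:v+8,u-8:u+8,2],60)
    rect(m&(abs(W[...,2]-zt)<.01),n)
# tray corners
for u,v in[(414,164),(472,157),(492,271),(433,279),(453,218),(263,240),(216,260),(362,258),(217,66),(352,66),(258,279),(320,278)]: print((u,v),W[v,u].round(3))
c=im[120:300,180:500]; cv2.imwrite("pics/crop.png",cv2.resize(c,None,fx=2.5,fy=2.5,interpolation=3))
E
```

```text
L [232 206  25  25 555] [455. 220.] [56. 56.] 5.8 0.0901 [0.085 0.094]
M [275 206  25  25 549] [456. 117.] [56. 56.] 85.6 0.0901 [0.085 0.094]
Rr [312 195  26  27 547] [481.  28.] [56. 56.] 10.9 0.0899 [0.085 0.094]
p1 [376 170  27  27 533] [ 545. -128.] [56. 56.] 74.4 0.0779 [0.073 0.082]
p2 [375 216  31  31 558] [ 428. -128.] [56. 55.] 63.5 0.0778 [0.072 0.082]
p3 [181 282  33  33 599] [266. 327.] [56. 57.] 53.2 0.0781 [0.072 0.082]
j1 [284 135  20  20 388] [636. 105.] [48. 47.] 1.5 0.0925 [0.085 0.098]
j2 [319 135  20  20 392] [636.  20.] [47. 46.] 0.5 0.0926 [0.087 0.097]
(414, 164) [ 0.608 -0.201  0.01 ]
(472, 157) [ 0.631 -0.354 -0.   ]
(492, 271) [ 0.337 -0.389  0.011]
(433, 279) [ 0.315 -0.242  0.013]
(453, 218) [ 0.469 -0.298  0.006]
(263, 240) [0.407 0.185 0.012]
(216, 260) [0.354 0.279 0.099]
(362, 258) [ 0.363 -0.06   0.098]
(217, 66) [0.842 0.306 0.081]
(352, 66) [ 0.958 -0.047 -0.158]
(258, 279) [0.311 0.185 0.066]
(320, 278) [0.315 0.037 0.065]
```

View pics/crop.png

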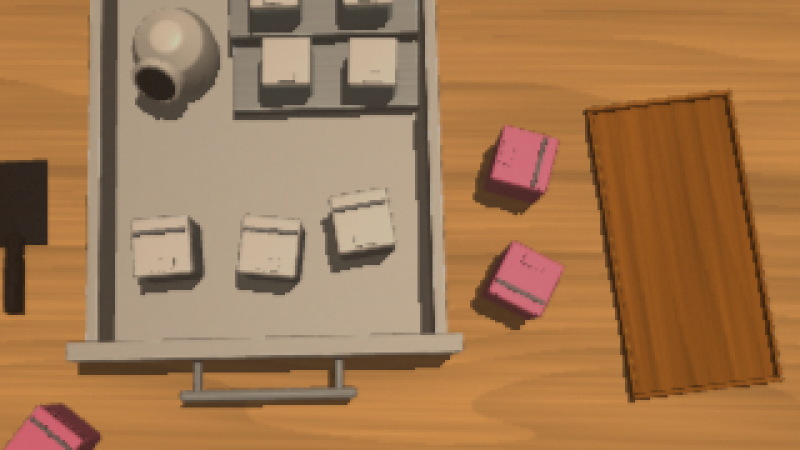

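The crop confirms it: the white-lidded tins in the drawer are at crop (163,247), (270,247) and (362,222), tops at 90 mm and 56 mm square as expected. The pink ones stand outside the drawer. I'll go above the left tin first.

```bash
cat >> h.py <<'E'
T=dict(L=(.455,.220,95.8),M=(.456,.117,85.6),R=(.481,.028,100.9))
def go(x,y,z,yaw):
    o=env.get_obs(); M=R.from_euler("xyz",o["tool_rot"],degrees=True)
    s=M.inv().apply(np.array([x,y,z])-o["tool_pos"])/.04
    t=-((yaw-o["tool_rot"][2]+180)%360-180)/10
    print("t",round(o["time_s"],2),"at",o["tool_pos"].round(4),o["tool_rot"].round(1),"F",o["force"].round(2),"grip",o["grip_width"].round(4),o["grasp_force"]," MOVE",s.round(2),round(t,2))
E
python3 -c "
from h import *
go(.455,.22,.2,95.8)"
```

```text
Traceback (most recent call last):
  File "h.py", line 17, in go
    print("t",round(o["time_s"],2),"at",o["tool_pos"].round(4),o["tool_rot"].round(1),"F",o["force"].round(2),"grip",o["grip_width"].round(4),o["grasp_force"]," MOVE",s.round(2),round(t,2))
                                                                                                                     ^^^^^^^^^^^^^^^^^^^^^
AttributeError: 'float' object has no attribute 'round'
```

```bash
sed -i 's/o\["grip_width"\].round(4)/round(o["grip_width"],4)/' h.py
python3 -c "
from h import *
go(.455,.22,.2,95.8)"
```

```text
t 0.1 at [0.2092 0.6149 0.2216] [-179.9    0.   161.2] F [-0.02  0.12 -0.67] grip 0.0867 0.0  MOVE [-9.   -7.37  0.55] 6.54
```

Emit:
{"method": "drive_tool", "body": {"moves": [-1.2,-1.0,0,1,80,-2.4,-2,0.1,2,80,-3.6,-3,0.2,3,80,-4.8,-4,0.3,4,80,-6,-5,0.4,5,80], "squeeze": 25}}

```text
time_s: 0.72
tool_pos: [0.3726, 0.3471, 0.2062]
tool_rot: [-180.0, -0.0, 110.9]
force: [1.7, 0.1, 0.7]
grip_width: 0.0802
grasp_force: 0.0
```

```bash
python3 -c "
from h import *
go(.455,.22,.2,95.8)"
```

```text
t 0.72 at [0.3726 0.3471 0.2062] [-180.    -0.   110.9] F [1.68 0.12 0.75] grip 0.0802 0.0  MOVE [-3.7   0.79  0.16] 1.51
```

Emit:
{"method": "drive_tool", "body": {"moves": [-1.3,0.3,0,0.8,80,-2.6,0.6,0.1,1.5,80,-3.7,0.8,0.1,1.5,80,-3.7,0.8,0.1,1.5,80,-3.7,0.8,0.1,1.5,80]}}

```text
time_s: 1.35
tool_pos: [0.4548, 0.2233, 0.2023]
tool_rot: [-180.0, -0.0, 96.2]
force: [-0.5, 0.6, 0.9]
grip_width: 0.08
grasp_force: 0.0
```

```bash
python3 - <<'E'
from h import *
o,p,d,m=cam("wrist"); cv2.imwrite("pics/w0.png",p[...,::-1]); print(m,o["tool_pos"],o["tool_rot"])
go(*T["L"][:2],.045,T["L"][2])
E
```

```text
{'K': array([[309.70691629,   0.        , 321.11580194],
       [  0.        , 309.70691629, 196.18448628],
       [  0.        ,   0.        ,   1.        ]]), 'tool_from_camera': array([[-6.09597196e-05, -9.54494275e-01, -2.98229232e-01,
         8.17825083e-02],
       [ 9.99998932e-01, -4.93645406e-04,  1.37552599e-03,
         3.56359002e-04],
       [-1.46015117e-03, -2.98228829e-01,  9.54493286e-01,
        -1.63203197e-01],
       [ 0.00000000e+00,  0.00000000e+00,  0.00000000e+00,
         1.00000000e+00]])} [0.4547911  0.22327084 0.20232497] [-1.79959233e+02 -2.50235830e-02  9.62322579e+01]
t 1.4 at [0.4545 0.2239 0.2023] [-180.    -0.    96.3] F [ 0.58  0.08 -0.34] grip 0.0804 0.0  MOVE [-0.1   0.    3.93] 0.05
```

View pics/w0.png

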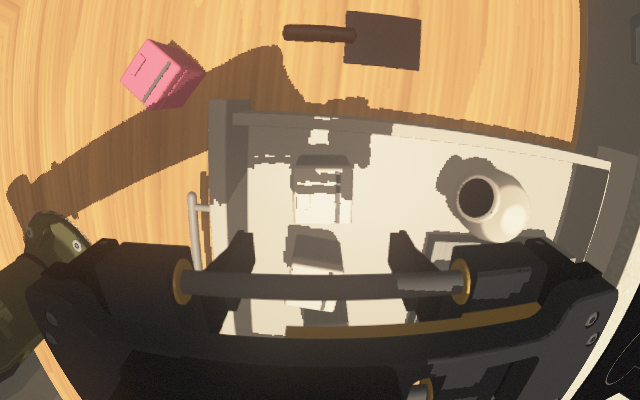

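The wrist view shows the left tin at (322,190), centred between the fingers at (238,260) and (403,260), with the salt pig clear at (490,205). I'll descend.

Emit:
{"method": "drive_tool", "body": {"moves": [-0.1,0,1.3,0,80,-0.1,0,2.6,0,80,-0.1,0,3.4,0,80,-0.1,0,3.85,0,80,-0.1,0,3.85,0,50], "squeeze": 25}}

```text
time_s: 2.02
tool_pos: [0.4537, 0.2195, 0.0471]
tool_rot: [-179.8, 0.1, 96.4]
force: [-0.4, 0.5, 0.8]
grip_width: 0.0753
grasp_force: 0.0
```

Emit:
{"method": "drive_tool", "body": {"moves": [0,0,0,0,40,0,0,0,0,40,0,0,0,0,40,0,0,0,0,40]}}

```text
time_s: 2.52
tool_pos: [0.4563, 0.2195, 0.0497]
tool_rot: [179.9, -0.1, 96.2]
force: [-1.8, 1.1, 5.6]
grip_width: 0.0564
grasp_force: 25.0
```

Emit:
{"method": "drive_tool", "body": {"moves": [0,0,-0.3,0,40,0,0,-1,0,40,0,0,-2,0,40,0,0,-2.5,0,40,0,0,-2.5,0,40]}}

```text
time_s: 3.15
tool_pos: [0.4567, 0.2191, 0.1502]
tool_rot: [179.8, -0.1, 96.2]
force: [-0.1, -0.6, -2.1]
grip_width: 0.056
grasp_force: 25.0
```

Emit:
{"method": "drive_tool", "body": {"moves": [0,0,0,0,40,0,0,0,0,40,0,0,0,0,40]}}

```text
time_s: 3.52
tool_pos: [0.4552, 0.2184, 0.1476]
tool_rot: [-179.9, 0.1, 96.2]
force: [-0.1, -0.3, -2.6]
grip_width: 0.0558
grasp_force: 25.0
```

```bash
cat >> h.py <<'E'
def weigh(n=8):
    F=[]
    for i in range(n): env.read_camera("side"); F.append(env.get_obs()["force"])
    F=np.array(F); print("F",F.mean(0).round(2),"sd",F.std(0).round(2))
E
python3 -c "
from h import *
weigh(10);go(.5,-.28,.2,98)"
```

```text
F [ 0.01 -0.31 -2.11] sd [0.56 0.39 0.45]
t 4.03 at [0.4558 0.2188 0.1487] [180.   -0.   96.2] F [-0.06 -0.97 -2.45] grip 0.0558 24.98948498745449  MOVE [-12.52  -0.25  -1.28] -0.18
```

Left tin reads about 2.1 N (215 g), so it is a light one. I'll carry it to the far half of the tray.

Emit:
{"method": "drive_tool", "body": {"moves": [-0.3,0,-1,0,40,-1.5,0.1,-1.3,0,40,-2.8,0.2,-1.3,0,40,-4.1,0.3,-1.3,0,40,-5.4,0.4,-1.3,-0.2,40]}}

```text
time_s: 4.65
tool_pos: [0.4953, 0.0042, 0.2009]
tool_rot: [179.9, -0.0, 98.3]
force: [1.3, 0.8, -2.3]
grip_width: 0.056
grasp_force: 25.0
```

Emit:
{"method": "drive_tool", "body": {"moves": [-1.3,0.1,0,0,40,-2.6,0.1,0,0,40,-3.9,0.2,0,0,40,-5.2,0.2,0,0,40,-6.2,0.2,0,0,40]}}

```text
time_s: 5.28
tool_pos: [0.5384, -0.2409, 0.2008]
tool_rot: [180.0, 0.0, 98.1]
force: [0.3, 0.3, -1.7]
grip_width: 0.0557
grasp_force: 25.0
```

Emit:
{"method": "drive_tool", "body": {"moves": [-0.9,0,0,0,40,-1.1,0,0,0,40,-1.1,0,0,0,40]}}

```text
time_s: 5.65
tool_pos: [0.5446, -0.2819, 0.2003]
tool_rot: [-180.0, -0.0, 98.2]
force: [-0.3, 0.2, -0.9]
grip_width: 0.0556
grasp_force: 25.0
```

```bash
python3 -c "
from h import *
go(.537,-.286,.042,98)"
```

```text
t 5.65 at [ 0.5446 -0.2819  0.2003] [-180.    -0.    98.2] F [-0.31  0.2  -0.94] grip 0.0556 24.989871892612427  MOVE [-0.08 -0.2   3.96] 0.02
```

Emit:
{"method": "drive_tool", "body": {"moves": [-0.1,-0.2,1.2,0,40,-0.1,-0.2,2.4,0,40,-0.1,-0.2,3.2,0,40,-0.1,-0.2,3.6,0,40,-0.1,-0.2,3.7,0,40]}}

```text
time_s: 6.28
tool_pos: [0.5377, -0.2858, 0.0523]
tool_rot: [-180.0, -0.1, 98.3]
force: [0.7, 0.2, -1.1]
grip_width: 0.0559
grasp_force: 25.0
```

Emit:
{"method": "drive_tool", "body": {"moves": [0,0,0.1,0,40,0,0,0.15,0,40,0,0,0.2,0,40,0,0,0.2,0,40]}}

```text
time_s: 6.78
tool_pos: [0.5375, -0.2872, 0.0448]
tool_rot: [180.0, 0.0, 98.2]
force: [0.4, 0.1, -2.7]
grip_width: 0.0559
grasp_force: 25.0
```

Emit:
{"method": "drive_tool", "body": {"moves": [0,0,0.05,0,40,0,0,0.08,0,40,0,0,0.08,0,40]}}

```text
time_s: 7.15
tool_pos: [0.5376, -0.2874, 0.0427]
tool_rot: [180.0, -0.0, 98.2]
force: [-2.4, 1.7, 7.4]
grip_width: 0.0555
grasp_force: 25.0
```

Base contact. Releasing, then rising.

Emit:
{"method": "drive_tool", "body": {"moves": [0,0,0,0,80,0,0,0,0,80,0,0,0,0,80,0,0,0,0,80]}}

```text
time_s: 7.65
tool_pos: [0.5374, -0.2871, 0.0413]
tool_rot: [-180.0, -0.0, 98.2]
force: [-1.3, 0.1, 0.4]
grip_width: 0.0791
grasp_force: 0.0
```

Emit:
{"method": "drive_tool", "body": {"moves": [0,0,-0.7,0,80,0,0,-2,0,80,0,0,-3.3,0,80,0,0,-4,0,80,0,0,-4,0,80]}}

```text
time_s: 8.28
tool_pos: [0.5386, -0.2881, 0.2039]
tool_rot: [179.7, 0.1, 98.2]
force: [-0.4, 0.8, 0.3]
grip_width: 0.0797
grasp_force: 0.0
```

```bash
python3 -c "
from h import *
weigh(6);go(*T['M'][:2],.2,T['M'][2])"
```

```text
F [-0.36 -0.06 -0.03] sd [0.16 0.39 0.44]
t 8.57 at [ 0.5366 -0.2867  0.1998] [-1.799e+02 -1.000e-01  9.820e+01] F [-0.7   0.48  0.26] grip 0.0797 0.0  MOVE [ 1.028e+01 -5.500e-01  1.000e-02] 1.26
```

Emit:
{"method": "drive_tool", "body": {"moves": [1.3,-0.1,0,0.3,76,2.6,-0.2,0,0.6,76,3.9,-0.3,0,0.9,76,5.2,-0.4,0,1.2,76,6.5,-0.5,0,1.3,76]}}

```text
time_s: 9.2
tool_pos: [0.4795, -0.031, 0.2008]
tool_rot: [-180.0, -0.0, 85.2]
force: [-0.5, 0.6, -0.3]
grip_width: 0.0762
grasp_force: 0.0
```

Emit:
{"method": "drive_tool", "body": {"moves": [1.3,0.6,0,0,76,2.6,1,0,0,76,3.7,0.8,0,0,76,3.7,0.8,0,0,76,3.7,0.8,0,0,76]}}

```text
time_s: 9.82
tool_pos: [0.5244, 0.1112, 0.2007]
tool_rot: [-180.0, 0.1, 85.2]
force: [1.3, -0.7, -0.2]
grip_width: 0.0761
grasp_force: 0.0
```

```bash
python3 -c "
from h import *
go(*T['M'][:2],.048,T['M'][2])"
```

```text
t 9.82 at [0.5244 0.1112 0.2007] [-1.80e+02  1.00e-01  8.52e+01] F [ 1.27 -0.74 -0.23] grip 0.0761 0.0  MOVE [ 0.01 -1.71  3.82] -0.04
```

Emit:
{"method": "drive_tool", "body": {"moves": [0,-1.2,0,0,76,0.05,-1.7,0,0,76,0.05,-1.7,0,0,76,0.05,-1.7,0,0,76]}}

```text
time_s: 10.32
tool_pos: [0.458, 0.1186, 0.2017]
tool_rot: [179.9, -0.0, 85.1]
force: [0.6, -0.7, -0.4]
grip_width: 0.0759
grasp_force: 0.0
```

```bash
python3 -c "
from h import *
go(*T['M'][:2],.048,T['M'][2])"
```

```text
t 10.32 at [0.458  0.1186 0.2017] [179.9  -0.   85.1] F [ 0.55 -0.74 -0.37] grip 0.0759 0.0  MOVE [-0.05 -0.05  3.84] -0.05
```

Emit:
{"method": "drive_tool", "body": {"moves": [0,0,1.3,0,76,0,0,2.6,0,76,0,0,3.4,0,76,0,0,3.8,0,76,0,0,3.8,0,60]}}

```text
time_s: 10.95
tool_pos: [0.4572, 0.1191, 0.0489]
tool_rot: [-179.9, 0.1, 85.2]
force: [0.5, 0.1, 0.5]
grip_width: 0.0716
grasp_force: 0.0
```

Emit:
{"method": "drive_tool", "body": {"moves": [0,0,0,0,40,0,0,0,0,40,0,0,0,0,40,0,0,0,0,40], "squeeze": 25}}

```text
time_s: 11.45
tool_pos: [0.4583, 0.1202, 0.0508]
tool_rot: [179.9, -0.1, 85.2]
force: [0.6, -0.9, 6.7]
grip_width: 0.0557
grasp_force: 25.0
```

Emit:
{"method": "drive_tool", "body": {"moves": [0,0,-0.3,0,40,0,0,-1,0,40,0,0,-2,0,40,0,0,-2.5,0,40,0,0,-2.5,0,40]}}

```text
time_s: 12.08
tool_pos: [0.4577, 0.1201, 0.1508]
tool_rot: [179.9, -0.1, 85.2]
force: [0.7, 0.0, -4.5]
grip_width: 0.0559
grasp_force: 25.0
```

Emit:
{"method": "drive_tool", "body": {"moves": [0,0,0,0,40,0,0,0,0,40]}}

```text
time_s: 12.32
tool_pos: [0.456, 0.1194, 0.148]
tool_rot: [-179.9, 0.1, 85.2]
force: [0.1, -1.0, -3.8]
grip_width: 0.0559
grasp_force: 25.0
```

```bash
python3 -c "
from h import *
weigh(10);go(.409,-.304,.2,98)"
```

```text
F [-0.18 -0.07 -4.04] sd [0.4  0.4  0.51]
t 12.82 at [0.4571 0.1198 0.1494] [180.   -0.   85.2] F [-0.52  0.47 -4.63] grip 0.0559 24.994558395410422  MOVE [-10.66  -0.31  -1.27] -1.28
```

Middle tin reads about 4.0 N (412 g), so it is the heaviest. I'll set it back gently and take the right one.

Emit:
{"method": "drive_tool", "body": {"moves": [0,0,1,0,40,0,0,1.9,0,40,0,0,2.3,0,40,0,0,2.4,0,40,0,0,2.43,0,40]}}

```text
time_s: 13.45
tool_pos: [0.458, 0.1201, 0.0531]
tool_rot: [179.9, -0.0, 85.2]
force: [0.2, 0.4, -3.1]
grip_width: 0.056
grasp_force: 25.0
```

Emit:
{"method": "drive_tool", "body": {"moves": [0,0,0.03,0,40,0,0,0.05,0,40,0,0,0.05,0,40]}}

```text
time_s: 13.82
tool_pos: [0.4576, 0.1201, 0.0508]
tool_rot: [179.9, -0.1, 85.2]
force: [0.5, -0.7, -1.0]
grip_width: 0.0556
grasp_force: 25.0
```

Emit:
{"method": "drive_tool", "body": {"moves": [0,0,0.04,0,40,0,0,0.04,0,40,0,0,0.04,0,76,0,0,0.04,0,76,0,0,0.04,0,76]}}

```text
time_s: 14.45
tool_pos: [0.4572, 0.1198, 0.0486]
tool_rot: [180.0, -0.0, 85.2]
force: [-0.8, 0.3, -0.7]
grip_width: 0.0736
grasp_force: 0.0
```

Emit:
{"method": "drive_tool", "body": {"moves": [0,0,-0.2,0,76,0,0,-1.3,0,76,0,0,-2.6,0,76,0,0,-3.7,0,76,0,0,-3.7,0,76]}}

```text
time_s: 15.08
tool_pos: [0.4595, 0.1206, 0.2008]
tool_rot: [179.6, -0.3, 85.2]
force: [0.1, 0.6, 0.7]
grip_width: 0.0759
grasp_force: 0.0
```

```bash
python3 -c "
from h import *
go(*T['R'][:2],.2,T['R'][2])"
```

```text
t 15.07 at [0.4595 0.1206 0.2008] [179.6  -0.3  85.2] F [0.08 0.64 0.71] grip 0.0759 0.0  MOVE [-2.26  0.73  0.01] -1.57
```

Emit:
{"method": "drive_tool", "body": {"moves": [-1.2,0.4,0,-0.8,76,-2.25,0.75,0,-1.6,76,-2.25,0.75,0,-1.6,76,-2.25,0.75,0,-1.6,76]}}

```text
time_s: 15.58
tool_pos: [0.4788, 0.0281, 0.1959]
tool_rot: [-179.9, -0.0, 101.2]
force: [-0.0, 0.1, 0.2]
grip_width: 0.0761
grasp_force: 0.0
```

```bash
python3 - <<'E'
from h import *
o,p,d,m=cam("top"); W=pts(d,m); cv2.imwrite("pics/top1.png",cv2.resize(p[120:300,200:520,::-1],None,fx=2.5,fy=2.5,interpolation=3))
go(*T['R'][:2],.048,T['R'][2])
E
```

```text
t 15.62 at [0.4789 0.0286 0.196 ] [-179.9   -0.   101.3] F [ 0.86  0.96 -1.07] grip 0.0759 0.0  MOVE [-0.03  0.05  3.7 ] 0.04
```

View pics/top1.png

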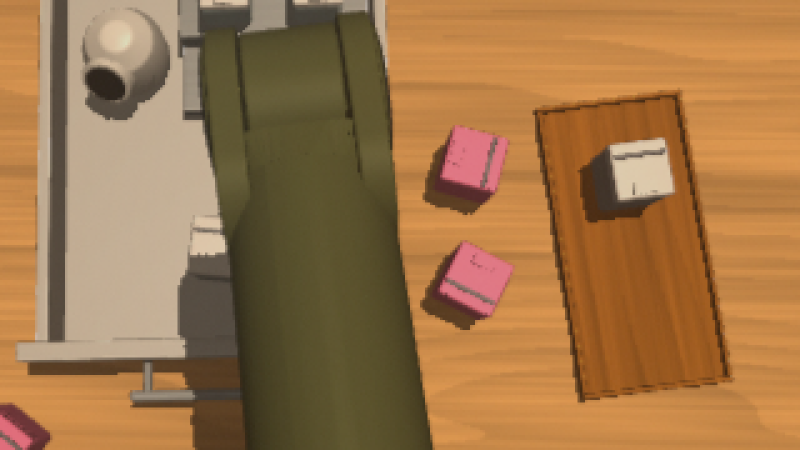

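The first tin stands upright in the far half of the tray at crop (640,172). The heavy tin stands in the drawer at (208,245), partly hidden by the arm.

Emit:
{"method": "drive_tool", "body": {"moves": [0,0.05,1.3,0,76,0,0.05,2.6,0,76,0,0.05,3.3,0,76,0,0.05,3.7,0,76,0,0.05,3.7,0,60]}}

```text
time_s: 16.25
tool_pos: [0.4807, 0.0286, 0.0479]
tool_rot: [-179.9, 0.0, 101.3]
force: [0.6, -0.5, 0.1]
grip_width: 0.072
grasp_force: 0.0
```

Emit:
{"method": "drive_tool", "body": {"moves": [0,0,0,0,40,0,0,0,0,40,0,0,0,0,40,0,0,0,0,40], "squeeze": 25}}

```text
time_s: 16.75
tool_pos: [0.4827, 0.0284, 0.0499]
tool_rot: [179.8, -0.0, 101.2]
force: [-0.4, 0.2, 6.7]
grip_width: 0.0565
grasp_force: 25.0
```

Emit:
{"method": "drive_tool", "body": {"moves": [0,0,-0.3,0,40,0,0,-1,0,40,0,0,-2,0,40,0,0,-3.2,0,40,0,0,-3.7,0,40]}}

```text
time_s: 17.38
tool_pos: [0.4824, 0.0277, 0.1997]
tool_rot: [179.8, -0.0, 101.2]
force: [0.2, 0.1, -1.7]
grip_width: 0.0556
grasp_force: 25.0
```

Emit:
{"method": "drive_tool", "body": {"moves": [0,0,0,0,40,0,0,0,0,40,0,0,0,0,40]}}

```text
time_s: 17.75
tool_pos: [0.4804, 0.0278, 0.1952]
tool_rot: [-179.8, 0.0, 101.2]
force: [0.6, -0.4, -0.6]
grip_width: 0.0556
grasp_force: 25.0
```

```bash
python3 -c "
from h import *
weigh(10);go(.409,-.304,.2,98)"
```

```text
F [-0.15  0.09 -1.2 ] sd [0.42 0.47 0.61]
t 18.25 at [0.4814 0.028  0.1965] [180.   -0.  101.2] F [ 0.45  0.85 -1.11] grip 0.056 24.963472592644393  MOVE [-7.79 -3.39 -0.09] 0.32
```

Right tin reads about 1.2 N (122 g), also light. It goes to the near half of the tray.

Emit:
{"method": "drive_tool", "body": {"moves": [-1.2,-0.5,-0.1,0.1,40,-2.4,-1.0,-0.1,0.2,40,-3.6,-1.5,-0.1,0.3,40,-4.8,-2.0,-0.1,0.3,40,-6,-2.5,-0.1,0.3,40]}}

```text
time_s: 18.88
tool_pos: [0.4296, -0.2284, 0.2008]
tool_rot: [179.9, -0.0, 98.2]
force: [0.8, -0.3, -1.7]
grip_width: 0.0561
grasp_force: 25.0
```

Emit:
{"method": "drive_tool", "body": {"moves": [-1.1,-0.5,0,0,40,-1.8,-0.8,0,0,40,-1.8,-0.8,0,0,40,-1.8,-0.8,0,0,40]}}

```text
time_s: 19.38
tool_pos: [0.409, -0.3018, 0.2005]
tool_rot: [180.0, -0.0, 98.3]
force: [0.6, 0.8, -2.1]
grip_width: 0.056
grasp_force: 25.0
```

```bash
python3 -c "
from h import *
go(.409,-.304,.0435,98)"
```

```text
t 19.38 at [ 0.409  -0.3018  0.2005] [180.   -0.   98.3] F [ 0.65  0.76 -2.1 ] grip 0.056 24.963730154559016  MOVE [-0.06 -0.01  3.92] 0.03
```

Emit:
{"method": "drive_tool", "body": {"moves": [0,0,1.2,0,40,0,0,2.4,0,40,0,0,3.3,0,40,0,0,3.7,0,40,0,0,3.8,0,40]}}

```text
time_s: 20.0
tool_pos: [0.4089, -0.3019, 0.0482]
tool_rot: [-180.0, -0.0, 98.3]
force: [0.1, -0.0, -1.1]
grip_width: 0.0562
grasp_force: 25.0
```

Emit:
{"method": "drive_tool", "body": {"moves": [0,0,0.04,0,40,0,0,0.08,0,40,0,0,0.1,0,40,0,0,0.1,0,40]}}

```text
time_s: 20.5
tool_pos: [0.4089, -0.3027, 0.0449]
tool_rot: [180.0, 0.0, 98.2]
force: [0.9, -0.4, -1.0]
grip_width: 0.0559
grasp_force: 25.0
```

Emit:
{"method": "drive_tool", "body": {"moves": [0,0,0.04,0,40,0,0,0.08,0,40,0,0,0.08,0,40]}}

```text
time_s: 20.88
tool_pos: [0.4088, -0.3028, 0.0428]
tool_rot: [180.0, -0.1, 98.2]
force: [-4.8, 4.3, 14.8]
grip_width: 0.0557
grasp_force: 25.0
```

Contact again; a tiny relief, then release and rise.

Emit:
{"method": "drive_tool", "body": {"moves": [0,0,-0.02,0,40,0,0,-0.02,0,80,0,0,-0.02,0,80,0,0,-0.02,0,80,0,0,-0.02,0,80]}}

```text
time_s: 21.5
tool_pos: [0.4086, -0.3027, 0.0421]
tool_rot: [-180.0, -0.0, 98.2]
force: [0.2, 0.4, -0.6]
grip_width: 0.0787
grasp_force: 0.0
```

Emit:
{"method": "drive_tool", "body": {"moves": [0,0,-0.7,0,80,0,0,-2,0,80,0,0,-3.3,0,80,0,0,-3.9,0,80,0,0,-3.9,0,80]}}

```text
time_s: 22.12
tool_pos: [0.4099, -0.3033, 0.1999]
tool_rot: [179.7, 0.0, 98.2]
force: [0.1, 0.1, -0.2]
grip_width: 0.0799
grasp_force: 0.0
```

```bash
python3 - <<'E'
from h import *
o,p,d,m=cam("top"); W=pts(d,m); cv2.imwrite("pics/top2.png",cv2.resize(p[120:300,200:520,::-1],None,fx=2.5,fy=2.5,interpolation=3))
go(.457,.119,.2,85.4)
v,u=288,220
m=np.zeros(W.shape[:2],bool); m[190:250,265:310]=1; m&=abs(W[...,2]-.09)<.01
print(cv2.minAreaRect((W[m][:,:2]*1000).astype(np.float32)))
E
```

```text
t 22.18 at [ 0.409  -0.3026  0.1984] [179.9  -0.   98.2] F [ 0.17 -0.02  0.31] grip 0.0799 0.0  MOVE [10.26  2.7  -0.03] 1.28
((455.2891845703125, 116.72772979736328), (55.802757263183594, 55.96446228027344), 85.6884994506836)
```

View pics/top2.png

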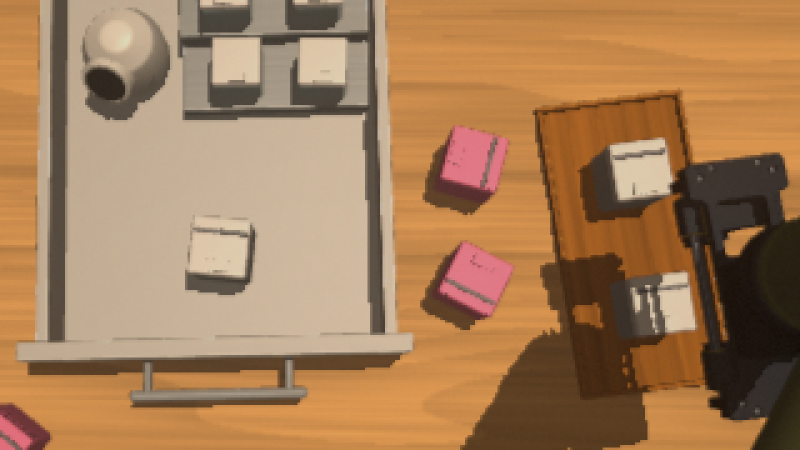

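Both light tins stand upright in the tray at crop (640,172) and (660,305). The heavy one stands at (220,247), at x 0.455, y 0.117. I'll fetch it.

Emit:
{"method": "drive_tool", "body": {"moves": [1.3,0.4,0,0.3,76,2.6,0.7,0,0.6,76,3.9,1.0,0,0.9,76,5.2,1.3,0,1.2,76,6.5,1.7,0,1.28,76]}}

```text
time_s: 22.8
tool_pos: [0.4376, -0.034, 0.1966]
tool_rot: [-179.9, 0.0, 85.4]
force: [-0.3, -1.0, 0.4]
grip_width: 0.076
grasp_force: 0.0
```

```bash
python3 -c "
from h import *
go(.456,.118,.2,85.6)"
```

```text
t 22.8 at [ 0.4376 -0.034   0.1966] [-179.9    0.    85.4] F [-0.29 -0.97  0.36] grip 0.076 0.0  MOVE [ 3.82  0.15 -0.09] -0.02
```

Emit:
{"method": "drive_tool", "body": {"moves": [1.3,0.1,0,0,76,2.6,0.1,0,0,76,3.7,0.1,0,0,76,3.7,0.1,0,0,76,3.7,0.1,0,0,76]}}

```text
time_s: 23.42
tool_pos: [0.4539, 0.1104, 0.1967]
tool_rot: [-179.9, 0.1, 85.4]
force: [0.6, -0.8, -0.4]
grip_width: 0.0762
grasp_force: 0.0
```

```bash
python3 -c "
from h import *
go(.456,.118,.049,85.6)"
```

```text
t 23.43 at [0.4539 0.1104 0.1967] [-1.799e+02  1.000e-01  8.540e+01] F [ 0.57 -0.79 -0.38] grip 0.0762 0.0  MOVE [0.2  0.05 3.69] -0.02
```

Emit:
{"method": "drive_tool", "body": {"moves": [0.2,0,1.0,0,76,0.2,0,2.3,0,76,0.2,0,3.3,0,76,0.2,0,3.7,0,76,0.2,0,3.7,0,60]}}

```text
time_s: 24.05
tool_pos: [0.4548, 0.1183, 0.0498]
tool_rot: [-179.9, 0.1, 85.3]
force: [-0.5, -0.6, 0.2]
grip_width: 0.0716
grasp_force: 0.0
```

Emit:
{"method": "drive_tool", "body": {"moves": [0,0,0,0,40,0,0,0,0,40,0,0,0,0,40,0,0,0,0,40], "squeeze": 30}}

```text
time_s: 24.55
tool_pos: [0.4571, 0.12, 0.0519]
tool_rot: [179.8, -0.1, 85.4]
force: [1.3, -1.0, 6.3]
grip_width: 0.0556
grasp_force: 30.0
```

Emit:
{"method": "drive_tool", "body": {"moves": [0,0,-0.3,0,40,0,0,-1.3,0,40,0,0,-2.5,0,40,0,0,-3.8,0,40,0,0,-5,0,40]}}

```text
time_s: 25.18
tool_pos: [0.4541, 0.1191, 0.2517]
tool_rot: [-179.9, 0.0, 85.4]
force: [0.6, -0.0, -4.5]
grip_width: 0.056
grasp_force: 30.0
```

Emit:
{"method": "drive_tool", "body": {"moves": [0,0,-0.8,0,40,0,0,-1,0,40,0,0,-1,0,40,0,0,-1,0,40,0,0,-1,0,40]}}

```text
time_s: 25.8
tool_pos: [0.4545, 0.1193, 0.2888]
tool_rot: [-179.9, 0.1, 85.4]
force: [1.0, -0.5, -3.2]
grip_width: 0.056
grasp_force: 30.0
```

```bash
python3 - <<'E'
from h import *
weigh(10); go(.456,.118,.3,85.6); print(env.get_obs()["joint_velocities"].round(2))
o,p,d,m=cam("side"); cv2.imwrite("pics/side1.png",p[...,::-1])
E
```

```text
F [ 0.53  0.04 -3.79] sd [0.36 0.3  0.23]
t 26.3 at [0.4552 0.1195 0.2902] [180.   -0.   85.4] F [-0.25  0.4  -3.87] grip 0.0553 29.99966928762012  MOVE [-0.04  0.02 -0.24] -0.02
[-0.04 -0.04  0.06  0.04 -0.06  0.04  0.03]
```

View pics/side1.png

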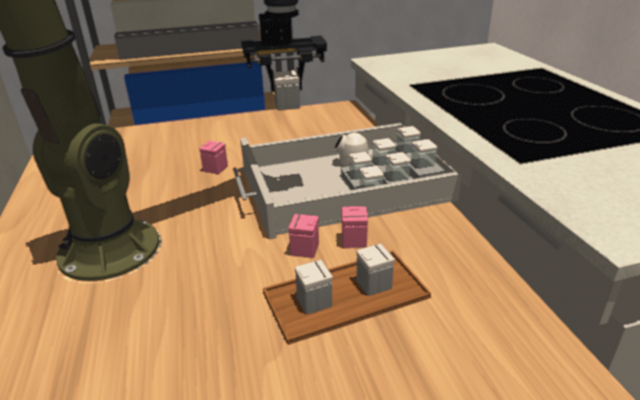

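The two light tins stand upright inside the tray at (314,287) and (375,270). The heaviest hangs upright in the gripper at (287,92), its base at about 0.25 m, and the arm is still.

```bash
python3 -c "
from cell import env
print(env.sign_off())"
```

```text
the job is handed in; nothing more can be done
None
```

The job is handed in: the two lighter tins (about 215 g and 120 g) stand upright in the tray, and the heaviest (about 400 g, the middle one) is held upright and still with its base about 25 cm above the table, after about 26 s.

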